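Kit the black-iron fittings for a gas line

ROBOT

A 6-joint arm with a two-finger parallel gripper is mounted at the origin on a cart in front of the work surface, level with it; the furniture and walls round the work are solid. World frame = base frame: x ahead of the robot, y to its left, z up, the work surface at z = 0. Lengths are in m, angles in rad, forces in N, time in s.
With the tool pointing down it reaches from about 0.35 to 0.8 m from the base axis. Payload 7.3 kg.
Tool frame: the origin (TCP) lies midway between the tips of the shut fingers; the grasp point (between the pads) lies 19 mm behind it; z points along the fingers, y is the line along which they close (so a half turn about z gives the same grasp; the last joint's range is limited). The gripper opens to 85 mm and grips with 20 to 120 N. Pads are 22 mm wide; open, the fingers measure 114 mm over their backs; the gripper's body (76 mm by 85 mm) begins 54 mm behind the grasp point. The pads swing forward as they close: fully open they stand 13 mm farther back than shut.
Start: joints at [-1.311, 0.342, 1.524, -0, 1.275, -0.146], TCP at [0.207, -0.482, 0.231] pointing down, gripper open.
Joint ranges: [-2.53, 2.53], [-0.77, 2.02], [0.04, 2.7], [-1, 4.14], [0.28, 2.66], [-3.11, 3.11]. Speed limits (rad/s): [2.57, 2.57, 3.14, 3.14, 3.14, 3.14].

INTERFACE

Orientations are given as a unit quaternion [w, x, y, z].
In Python, from plant import ctrl gives the robot as it stands. The module is installed in compiled form; this text tells all that it offers.
- The arm moves only by the tool move_arm, never from a script. Its argument "moves" is one flat list of numbers, 7 for each row, row after row: the shift along the tool's x, y, z in cm, then the turn, a rotation vector about the tool's x, y, z in degrees, then the finger opening in cm, from 0 to 8.54. In form: [tx, ty, tz, ax, ay, az, hand, tx, ty, tz, ax, ay, az, hand, ...]. A call has 1 to 8 rows; each row is the pose to reach, as a shift and turn from the pose commanded when the call began, along the tool's axes at that moment; what a row does not reach only later rows make up. A row lasts 1/8 s, in which the tool goes at most 62.5 mm and 10.7 degrees, less where a joint would pass 70% of its speed; a pose out of reach is approached as far as the arm can. A call with a gripper value outside its range is refused whole. The fingers move at their own pace and stop on an object; the grip force is fixed at half the most. Time passes only in rows, so rows that repeat a pose let the fingers close. It gives the time, the measured TCP pose, the force, the opening and the grip force at its end, in the units of the state.
- ctrl.sense(): the state, without advancing time (a new reading comes with each control period).
- ctrl.snapshot(name): name is "side" or "top" or "wrist"; returns the picture (420x560x3 uint8, blue, green, red); there is no depth.
- ctrl.camera_info(name): a dict with "camera_matrix" (3x3 intrinsics, pixels), "R" (3x3) and "t" (3): a world point X has camera coordinates R X + t; the wrist camera has in their place "hand_eye" (4x4, takes a point from camera to tool coordinates, whose origin is the TCP and whose axes are the flange's). Camera axes: x right, y down, z forward; pixel columns grow to the right and rows downward; lengths in m; the calibration is good to about 2 mm. A picture is of the moment at which its call begins: read the wrist's pose just before it. camera_info takes no time and is no camera call.
- ctrl.hand_in(): hands the job in; it is judged then, once.
Trained networks look in the newest picture that a camera, given by its name, has taken for a name from the list of things; names that differ only in an ending like _2 or _b are one class to them, and where a whole thing is asked for, a point or a joint stands for the part that bears it (a point fixed in the world has none). Each returns a list of dicts, best first, with "p" (0 to 1); they miss things now and then, are a little off and sometimes report something else, mostly with a low value. They report only what shows in the picture. A call takes as long as a camera call. They do not tell look-alikes from the thing itself.
- ctrl.look_for(camera, name): "box" ([left, top, right, bottom] in pixels, round what is visible of it).
The state is a dict: "time_s": time; "joint_pos": joint angles; "qd": joint speeds; "joint_torque": joint torques, N m; "tool_pos": TCP position; "eef_rot": TCP orientation; "ft_force": force on the tool from outside, world axes, zero at the start; "ft_torque": the same for the moment, N m; "opening": finger opening in m; "gripper_force": force on a finger pad.
Only numpy, scipy, OpenCV 4.12 (cv2) and the standard library are available. Lean on these libraries where they do the work, as an engineer would, in place of code of your own. Each camera call takes 0.05 s, during which the arm holds its last target. There are 200 camera calls.

TASK

Kit the gas-line order in the blue tray: set the black-iron coupling and the black-iron bell reducer upright in the round nests made for them, stand the black pipe nipple over the white spindle, and only then push the yellow plug all the way into the nipple's open top to protect it. Leave the look-alike light-grey galvanised coupling and reducer where they stand; those are for water lines.

Things in the scene. Friction and masses are not known exactly. Their poses are not given: they have to be found in the camera images.
- coupling_black_center (a point): Dark, near-black iron pipe coupling standing on end: a straight tube with a thick bead at each end, 44 mm across, 41 mm tall. The point is its centre, half-way up; z is its axis, up. Grip across its sides. 0.17 kg. The light-grey coupling of the same shape is another thing.
- reducer_black_center (a point): Dark, near-black iron bell reducer standing on its wide end: widest (54 mm across) 7 mm above its underside, narrowing upward to 38 mm across near the top, 38 mm tall. The point is its centre, half-way up; z is its axis, up. It tapers upward, so grip it low. 0.24 kg. The light-grey reducer of the same shape is another thing.
- nipple_center (a point): Dark pipe nipple (a short piece of pipe, threaded at both ends) standing on end: 48 mm outside, clear bore 36 mm right through, 108 mm tall. The point is its centre, half-way up; z is its axis, up. Grip round its body. 0.36 kg.
- plug_center (a point): Yellow rigid plastic thread-protector plug, 44 mm tall, standing on its small end. From below: tapered boss 20 mm long (24 mm across at the foot, 31 at the top), flange 50 mm across and 4 thick, round pull 22 mm across and 20 tall to grip it by. The point is half-way up, 2 mm above the flange's underside; z up. The boss drops loosely into the nipple's bore until the flange rests on its rim.
- coupling_nest_seat (a point): Nest for the black coupling: a square grey plastic block, 106 x 106 mm, in the blue tray, with a round recess 60 mm across and 5 mm deep whose floor is blue. The point is the centre of the recess floor (7 mm above the block's underside, about 10 mm above the bench); z is up, and x and y lie along the block's sides. Fixed.
- reducer_nest_seat (a point): Nest for the black reducer: a square grey plastic block, 106 x 106 mm, in the blue tray, with a round recess 72 mm across and 5 mm deep whose floor is orange. The point is the centre of the recess floor (about 10 mm above the bench); z is up, and x and y lie along the block's sides. Fixed.
- nipple_nest_seat (a point): Nest for the nipple: a square grey block, 106 x 106 mm, in the blue tray, with a black round patch and in its middle a white upright spindle, 21 mm across, 50 mm tall, tapering over its top 20 mm to a tip 8 mm across. The nipple stands over the spindle on the block's top. The point is the foot of the spindle on the block's top (about 15 mm above the bench); z is up. Fixed.
- tray: Low blue steel tray, 120 x 340 mm (long along its y), rim 15 mm high, level with the nest blocks, a steel wire handle at each short end. The three nest blocks lie in it side by side, 109 mm from centre to centre, in any order, all turned like the tray. Origin at the centre of its underside. Fixed.
- coupling_galv_center (a point): Light-grey galvanised coupling standing on end, same shape and size as the black one: a look-alike to leave alone. The point is its centre, half-way up.
- reducer_galv_center (a point): Light-grey galvanised bell reducer standing on its wide end, same shape and size as the black one: a look-alike to leave alone. The point is its centre, half-way up.
Not all that is in view belongs to the job. What is shaped like the part that bears coupling_black_center but purple or red is not meant.

How it is judged:
By the outcome, as a careful person would: the job done as asked, in the order asked, and still so for the second after the job is handed in, with the robot touching nothing.
It also fails if it takes over 106 s, if anything falls off the work surface, if the arm or the gripper's body presses on something with over 40 N, if the wrist force passes 120 N, or if a joint passes its speed limit or range.

## Working session

There is one attempt and no reset: what is moved stays moved. The work goes in short steps, Python scripts to look and compute and a tool call to move; the robot and the scene stay as the last step left them, time stands still between calls to the robot, and variables do not carry over. Pictures are saved under pics/ and viewed, at most 14 in all, crops included, and the job is handed in when it is done.

Besides the shell and the picture viewer there is one more tool, called after ">>>" as name(argument=value, ...) on one line, values as JSON. move_arm: Moves the arm, as the interface text tells. Its arguments: {"type":"object","properties":{"moves":{"type":"array","items":{"type":"number"}}},"required":["moves"]}

```bash
mkdir -p pics; cat > h.py <<'E'
import numpy as np, cv2
from plant import ctrl
from scipy.spatial.transform import Rotation as Rn
def snap(c,n):
    s=ctrl.sense(); im=np.array(ctrl.snapshot(c)); cv2.imwrite(f'pics/{n}.png',im); return im,s
def ray(c,u,v,s=None):
    i=ctrl.camera_info(c); K=np.array(i['camera_matrix']); d=np.linalg.solve(K,[u,v,1.])
    if c=='wrist':
        T=np.array(i['hand_eye']); q=s['eef_rot']; R=Rn.from_quat([q[1],q[2],q[3],q[0]]).as_matrix()
        return R@T[:3,3]+np.array(s['tool_pos']), R@T[:3,:3]@d
    R=np.array(i['R']);t=np.array(i['t']); return -R.T@t, R.T@d
def at(c,u,v,z,s=None):
    o,d=ray(c,u,v,s); return o+d*(z-o[2])/d[2]
def proj(c,X,s=None):
    i=ctrl.camera_info(c);K=np.array(i['camera_matrix']);X=np.array(X,float)
    if c=='wrist':
        T=np.array(i['hand_eye']); q=s['eef_rot']; R=Rn.from_quat([q[1],q[2],q[3],q[0]]).as_matrix()
        p=T[:3,:3].T@(R.T@(X-np.array(s['tool_pos']))-T[:3,3])
    else: p=np.array(i['R'])@X+np.array(i['t'])
    p=K@p; return p[:2]/p[2]
def totool(X,s):
    "shift cm from current TCP to X in tool axes"
    q=s['eef_rot']; R=Rn.from_quat([q[1],q[2],q[3],q[0]]).as_matrix()
    return R.T@(np.array(X)-np.array(s['tool_pos']))*100
E
python3 - <<'E'
from h import *
np.set_printoptions(precision=3,suppress=True)
for c in('top','side'): snap(c,c+'0'); i=ctrl.camera_info(c); print(c,ray(c,280,210),i['camera_matrix'])
im,s=snap('wrist','w0')
print(s['eef_rot'],s['tool_pos'],ctrl.camera_info('wrist')['hand_eye'])
for n in ['coupling_black_center','reducer_black_center','nipple_center','plug_center','tray','coupling_nest_seat','nipple_nest_seat','reducer_nest_seat']:
  for r in ctrl.look_for('top',n)[:3]: print(n,np.round(r['box']),round(r['p'],2))
E
```

```text
top (array([ 0.32 , -0.016,  1.089]), array([ 0.178, -0.011, -0.984])) [[417.263   0.    271.006]
 [  0.    417.263 214.849]
 [  0.      0.      1.   ]]
side (array([-0.172,  1.207,  0.607]), array([ 0.427, -0.82 , -0.382])) [[534.26    0.    278.367]
 [  0.    534.26  205.234]
 [  0.      0.      1.   ]]
[-0.001  0.979  0.202 -0.   ] [ 0.207 -0.482  0.231] [[-0.    -0.96  -0.279  0.07 ]
 [ 1.    -0.001  0.     0.001]
 [-0.    -0.279  0.96  -0.143]
 [ 0.     0.     0.     1.   ]]
coupling_black_center [410. 214. 429. 236.] 0.64
coupling_black_center [377. 225. 398. 243.] 0.47
reducer_black_center [386. 259. 405. 282.] 0.53
nipple_center [364. 169. 393. 196.] 0.8
plug_center [208. 180. 229. 200.] 0.54
tray [191. 211. 340. 267.] 0.67
coupling_nest_seat [286. 216. 329. 261.] 0.69
nipple_nest_seat [244. 222. 287. 263.] 0.7
reducer_nest_seat [204. 223. 244. 263.] 0.73
```

View pics/top0.png

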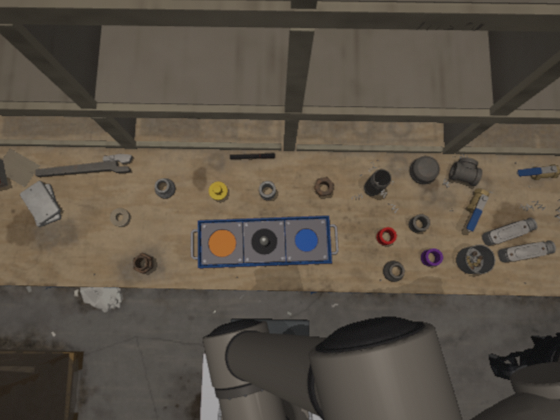

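View pics/side0.png

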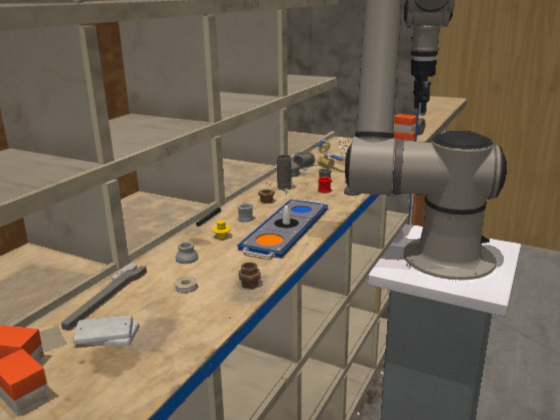

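```bash
python3 - <<'E'
from h import *
np.set_printoptions(precision=3,suppress=True)
im=cv2.imread('pics/top0.png')
a=cv2.resize(im[145:295,110:290],None,fx=4.4,fy=4.4,interpolation=cv2.INTER_CUBIC)
b=cv2.resize(im[145:295,290:470],None,fx=4.4,fy=4.4,interpolation=cv2.INTER_CUBIC)
o=cv2.convertScaleAbs(np.vstack([a,b]),alpha=1.5); o=cv2.resize(o,None,fx=.45,fy=.45,interpolation=cv2.INTER_AREA)
cv2.imwrite('pics/crop1.png',cv2.resize(cv2.convertScaleAbs(b,alpha=1.5),(700,583)))
cv2.imwrite('pics/crop0.png',cv2.resize(cv2.convertScaleAbs(a,alpha=1.5),(700,583)))
for n,u,v,z in [('coupA',420,224,.03),('coupB',396,271,.03),('coupC',268,190,.03),('redgrey',165,187,.03),('brown1',324,187,.03),('brown2',144,263,.03),('nip',378,183,.08),('plug',219,190,.03),('orange',222,243,.01),('sp',264,241,.015),('blue',306,240,.01),('red',388,237,.03)]:
  print(n,at('top',u,v,z))
E
```

```text
coupA [ 0.482 -0.387  0.03 ]
coupB [ 0.361 -0.322  0.03 ]
coupC [0.564 0.004 0.03 ]
redgrey [0.567 0.273 0.03 ]
brown1 [ 0.575 -0.141  0.03 ]
brown2 [0.369 0.314 0.03 ]
nip [ 0.575 -0.269  0.08 ]
plug [0.562 0.132 0.03 ]
orange [0.426 0.121 0.01 ]
sp [0.432 0.012 0.015]
blue [ 0.437 -0.097  0.01 ]
red [ 0.447 -0.304  0.03 ]
```

View pics/crop1.png

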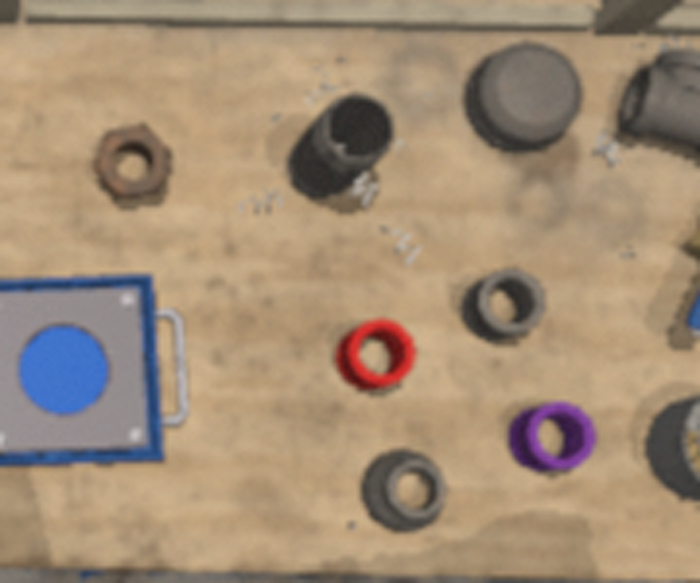

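View pics/crop0.png

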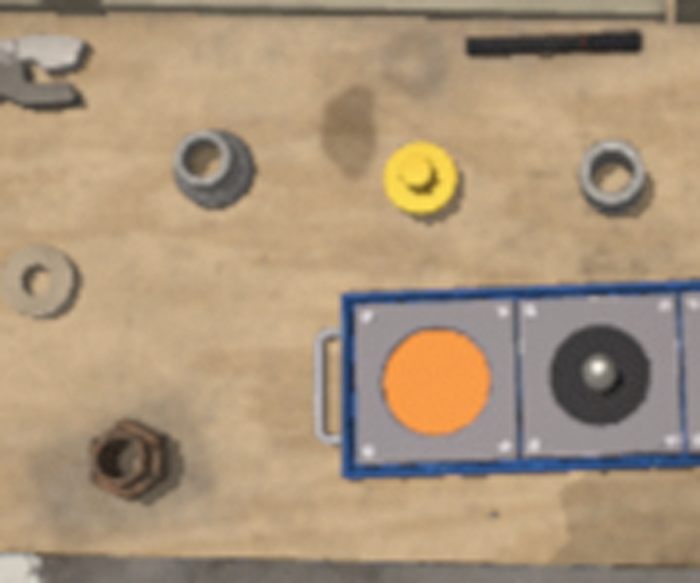

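Coupling candidates: (420,224) is dark and chosen. (268,190) is light grey (galvanised). (388,237) is red and (432,257) is purple.
Reducer candidates: (396,271) is dark and chosen. (165,187) is light grey, and the hex fittings at (324,187) and (144,263) are rusty brown.
The crops confirm both choices. The nipple is at (378,183), the plug at (219,190), and the nests are orange at (222,243), spindle at (264,241) and blue at (306,240).

>>> move_arm(moves=[5.8, 0.4, 1, 0, 0, 9, 8.5, 11.6, 0.9, 2, 0, 0, 18, 8.5, 17.4, 1.3, 3, 0, 0, 27, 8.5, 23.2, 1.7, 4, 0, 0, 36, 8.5, 29, 2.2, 6, 0, 0, 45, 8.5, 29, 2.2, 6, 0, 0, 45, 8.5, 29, 2.2, 6, 0, 0, 45, 8.5, 29, 2.2, 6, 0, 0, 45, 8.5])

```text
time_s: 1.55
tool_pos: [0.4815, -0.3891, 0.1721]
eef_rot: [0.0, 0.982, -0.189, 0.0]
ft_force: [0.7, -0.2, -0.9]
opening: 0.085
gripper_force: 0.0
```

```bash
cat >> h.py <<'E'
np.set_printoptions(precision=3,suppress=True)
E
python3 - <<'E'
from h import *
im,s=snap('wrist','w1'); print(s['time_s'],s['tool_pos'],s['eef_rot'],s['joint_pos'])
for n in ['coupling_black_center','reducer_black_center']:
  for r in ctrl.look_for('wrist',n)[:4]:
    b=r['box']; print(n,np.round(b),round(r['p'],2),at('wrist',(b[0]+b[2])/2,(b[1]+b[3])/2,.02,s))
E
```

```text
1.55 [ 0.481 -0.389  0.172] [ 0.     0.982 -0.189  0.   ] [-0.803  0.561  1.336 -0.     1.243  1.148]
coupling_black_center [183. 228. 233. 281.] 0.88 [ 0.451 -0.301  0.02 ]
coupling_black_center [310. 230. 360. 290.] 0.88 [ 0.397 -0.419  0.02 ]
coupling_black_center [249. 168. 301. 218.] 0.75 [ 0.485 -0.388  0.02 ]
reducer_black_center [238. 286. 286. 342.] 0.56 [ 0.365 -0.324  0.02 ]
```

View pics/w1.png

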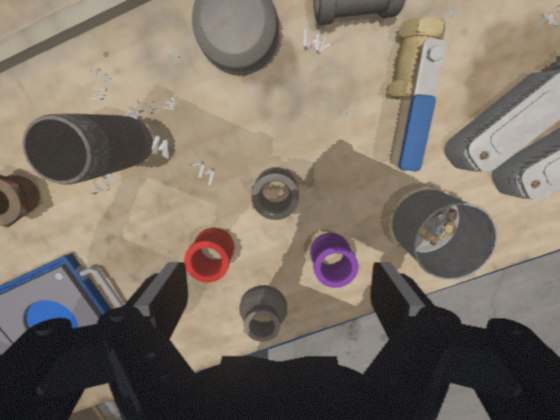

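The black coupling sits below the hand at pixel (275,193), with room on both sides for the fingers. Red is at (210,255), purple at (334,260) and the black reducer at (263,312).

>>> move_arm(moves=[0.3, -0.2, 5, 0, 0, 0, 7, 0.3, -0.2, 10, 0, 0, 0, 6.8, 0.3, -0.2, 14, 0, 0, 0, 6.8, 0.3, -0.2, 16.4, 0, 0, 0, 6.8, 0.3, -0.2, 16.4, 0, 0, 0, 6.8, 0.3, -0.2, 16.4, 0, 0, 0, 0, 0.3, -0.2, 16.4, 0, 0, 0, 0, 0.3, -0.2, 16.4, 0, 0, 0, 0])

```text
time_s: 2.7
tool_pos: [0.4868, -0.3884, 0.0094]
eef_rot: [0.001, 0.982, -0.189, 0.001]
ft_force: [-1.1, -0.7, 5.7]
opening: 0.0415
gripper_force: 61.5
```

>>> move_arm(moves=[0, 0, 0, 0, 0, 0, 0, 0, 0, 0, 0, 0, 0, 0, 0, 0, -2, 0, 0, 0, 0, 0, 0, -6, 0, 0, 0, 0, 0, 0, -12, 0, 0, 0, 0, 0, 0, -12, 0, 0, 0, 0])

```text
time_s: 3.45
tool_pos: [0.4882, -0.3895, 0.1333]
eef_rot: [0.003, 0.982, -0.189, 0.005]
ft_force: [-0.4, 0.3, -2.2]
opening: 0.0419
gripper_force: 61.1
```

```bash
python3 - <<'E'
from h import *
im=cv2.imread('pics/top0.png').astype(int); hsv=cv2.cvtColor(im.astype('uint8'),cv2.COLOR_BGR2HSV)
def cen(m):
    n,l,st,c=cv2.connectedComponentsWithStats(m.astype('uint8')); k=1+np.argmax(st[1:,4]); return c[k],st[k]
H,S,V=hsv[...,0],hsv[...,1],hsv[...,2]
roi=np.zeros(H.shape,bool);roi[220:262,206:325]=1
o=cen(roi&(H<20)&(S>150)); b=cen(roi&(H>100)&(H<130)&(S>120))
k=cen(roi&(V<75)&(S<80))
for n,(c,st),z in(('or',o,.01),('bl',b,.01),('blackpatch',k,.015)): print(n,c,st,at('top',*c,z))
s=ctrl.sense();print(s['tool_pos'])
for X in ([.426,.121,.2],[.437,-.097,.2]): print(totool(X,s))
E
```

```text
or [221.676 242.757] [209 230  27  27 556] [0.426 0.122 0.01 ]
bl [305.798 239.693] [295 229  22  22 387] [ 0.438 -0.096  0.01 ]
blackpatch [263.827 241.215] [251 229  26  26 492] [0.432 0.012 0.015]
[ 0.488 -0.39   0.133]
[-24.613 -45.084  -7.133]
[-15.517 -25.243  -6.948]
```

>>> move_arm(moves=[-3.1, -5, 0, 0, 0, 0, 0, -6.2, -10, 0, 0, 0, 0, 0, -9.3, -15, 0, 0, 0, 0, 0, -12.4, -20, 0, 0, 0, 0, 0, -15.5, -25.2, 0, 0, 0, 0, 0, -15.5, -25.2, 0, 0, 0, 0, 0, -15.5, -25.2, 3, 0, 0, 0, 0, -15.5, -25.2, 3, 0, 0, 0, 0])

```text
time_s: 4.45
tool_pos: [0.4339, -0.0957, 0.0957]
eef_rot: [-0.0, 0.982, -0.189, -0.002]
ft_force: [-0.9, 1.0, -1.5]
opening: 0.0415
gripper_force: 61.5
```

```bash
python3 - <<'E'
from h import *
im,s=snap('wrist','w2'); print(s['time_s'],s['tool_pos'],proj('wrist',[.438,-.096,.01],s),totool([.438,-.096,.012],s))
E
```

```text
4.45 [ 0.434 -0.096  0.096] [275.341 211.35 ] [ 0.432 -0.125  8.368]
```

View pics/w2.png

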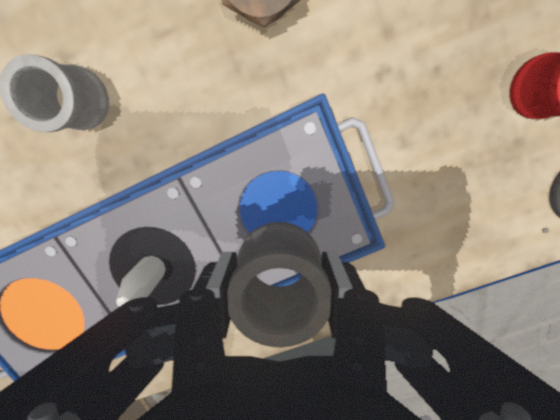

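```bash
python3 - <<'E'
from h import *
s=ctrl.sense(); p=at('wrist',279,297,s['tool_pos'][2]+.032,s); d=at('wrist',278,209,.010,s)
print(p,d,totool([s['tool_pos'][0]+d[0]-p[0],s['tool_pos'][1]+d[1]-p[1],.020],s))
E
```

```text
[ 0.437 -0.099  0.129] [ 0.44  -0.099  0.01 ] [ 0.298 -0.07   7.67 ]
```

>>> move_arm(moves=[0.2, 0, 3, 0, 0, 0, 0, 0.2, 0, 5.5, 0, 0, 0, 0, 0.2, 0, 7, 0, 0, 0, 0, 0.2, 0, 7.7, 0, 0, 0, 0, 0.2, 0, 7.8, 0, 0, 0, 0, 0.2, 0, 7.8, 0, 0, 0, 0])

```text
time_s: 5.25
tool_pos: [0.4377, -0.097, 0.0199]
eef_rot: [0.0, 0.982, -0.189, 0.001]
ft_force: [0.1, 0.5, -1.0]
opening: 0.0414
gripper_force: 61.6
```

>>> move_arm(moves=[0, 0, 0, 0, 0, 0, 6.5, 0, 0, 0, 0, 0, 0, 6.5, 0, 0, -4, 0, 0, 0, 6.5, 0, 0, -9, 0, 0, 0, 7, 0.4, 5, -13, 0, 0, 0, 7, 0.8, 11, -13, 0, 0, 0, 7, 1.2, 17, -13, 0, 0, 0, 7, 1.6, 23.8, -13, 0, 0, 0, 7])

```text
time_s: 6.25
tool_pos: [0.365, -0.32, 0.1499]
eef_rot: [0.0, 0.982, -0.188, 0.001]
ft_force: [1.3, 0.0, -0.5]
opening: 0.0698
gripper_force: 0.0
```

>>> move_arm(moves=[0, 0, 0, 0, 0, 0, 7, 0, 0, 0, 0, 0, 0, 7])

```text
time_s: 6.5
tool_pos: [0.3654, -0.3178, 0.1492]
eef_rot: [-0.0, 0.982, -0.189, -0.0]
ft_force: [-0.1, 0.1, -0.7]
opening: 0.07
gripper_force: 0.0
```

```bash
python3 - <<'E'
from h import *
im,s=snap('wrist','w3'); print(s['time_s'],s['tool_pos'])
for r in ctrl.look_for('wrist','reducer_black_center')[:3]:
    b=r['box']; X=at('wrist',(b[0]+b[2])/2,(b[1]+b[3])/2,.019,s); print(np.round(b),r['p'],X,totool(X,s))
snap('top','t3')
i=cv2.imread('pics/top3.png') if 0 else cv2.imread('pics/t3.png')
j=cv2.resize(cv2.convertScaleAbs(i[200:290,280:440],alpha=1.5),(448,252),interpolation=cv2.INTER_CUBIC)
k=cv2.resize(im,(336,252)); cv2.imwrite('pics/c3.png',np.hstack([j,k]))
E
```

```text
6.5 [ 0.365 -0.318  0.149]
[257. 170. 311. 228.] 0.98 [ 0.366 -0.324  0.019] [ 0.286  0.604 13.024]
[  0. 258.  17. 292.] 0.58 [ 0.395 -0.048  0.019] [ -7.304 -26.115  13.042]
```

View pics/c3.png

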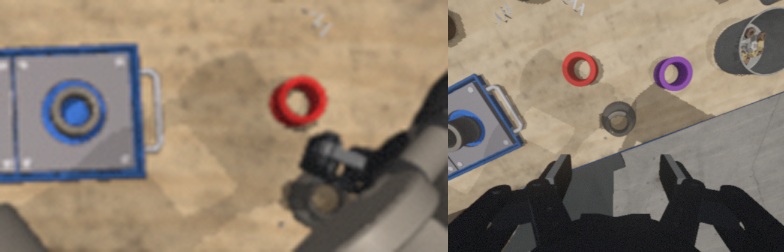

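The black coupling stands in the blue recess. The reducer is at wrist pixel (284,199).

>>> move_arm(moves=[0.2, 0.6, 5, 0, 0, 0, 7.5, 0.2, 0.6, 10, 0, 0, 0, 7.5, 0.2, 0.6, 13, 0, 0, 0, 7.5, 0.2, 0.6, 14.7, 0, 0, 0, 7.5, 0.2, 0.6, 14.7, 0, 0, 0, 7.5, 0.2, 0.6, 14.7, 0, 0, 0, 0, 0.2, 0.6, 14.7, 0, 0, 0, 0, 0.2, 0.6, 14.7, 0, 0, 0, 0])

```text
time_s: 7.65
tool_pos: [0.3661, -0.3246, 0.004]
eef_rot: [0.0, 0.982, -0.189, 0.001]
ft_force: [0.8, 2.4, 7.6]
opening: 0.0472
gripper_force: 59.8
```

>>> move_arm(moves=[0, 0, 0, 0, 0, 0, 0, 0, 0, 0, 0, 0, 0, 0, 0, 0, -1, 0, 0, 0, 0, 0, 0, -4, 0, 0, 0, 0, 0, 0, -8, 0, 0, 0, 0, 0, 0, -12, 0, 0, 0, 0, 0, 0, -12, 0, 0, 0, 0, 0, 0, -12, 0, 0, 0, 0])

```text
time_s: 8.65
tool_pos: [0.3648, -0.3241, 0.122]
eef_rot: [-0.0, 0.982, -0.189, -0.0]
ft_force: [0.7, -0.4, -2.2]
opening: 0.0473
gripper_force: 61.6
```

```bash
python3 - <<'E'
from h import *
s=ctrl.sense();print(s['tool_pos'],totool([.426,.122,.125],s),s['opening'],s['gripper_force'])
E
```

```text
[ 0.365 -0.324  0.122] [-10.848 -43.7    -0.287] 0.04728294307459925 61.552236863644794
```

>>> move_arm(moves=[-1.4, -5.5, 0, 0, 0, 0, 0, -2.8, -11, 0, 0, 0, 0, 0, -4.2, -16.5, 0, 0, 0, 0, 0, -5.6, -22, 0, 0, 0, 0, 0, -7, -27.5, 0, 0, 0, 0, 0, -8.4, -33, 0, 0, 0, 0, 0, -9.7, -38.5, 0, 0, 0, 0, 0, -10.8, -43.7, 0, 0, 0, 0, 0])

```text
time_s: 9.65
tool_pos: [0.4259, 0.1231, 0.1209]
eef_rot: [0.001, 0.982, -0.188, -0.001]
ft_force: [0.4, -0.8, -2.1]
opening: 0.0472
gripper_force: 61.7
```

>>> move_arm(moves=[0, 0, 2, 0, 0, 0, 0, 0, 0, 2, 0, 0, 0, 0, 0, 0, 2, 0, 0, 0, 0])

```text
time_s: 10.02
tool_pos: [0.4265, 0.1208, 0.1019]
eef_rot: [0.0, 0.982, -0.189, -0.001]
ft_force: [-0.2, -0.6, -1.7]
opening: 0.0472
gripper_force: 61.8
```

```bash
python3 - <<'E'
from h import *
im,s=snap('wrist','w4'); print(s['time_s'],s['tool_pos'],s['eef_rot'],proj('wrist',[.426,.122,.01],s),totool([.426,.122,.013],s))
h=cv2.cvtColor(im,cv2.COLOR_BGR2HSV); m=((h[...,0]<20)&(h[...,1]>150)&(h[...,2]>80)).astype('uint8')
n,l,st,c=cv2.connectedComponentsWithStats(m);print(st[1+np.argmax(st[1:,4])])
E
```

```text
10.025 [0.427 0.121 0.102] [ 0.     0.982 -0.189 -0.001] [275.756 215.374] [-0.081 -0.101  8.891]
[ 235  179   89   55 2880]
```

View pics/w4.png

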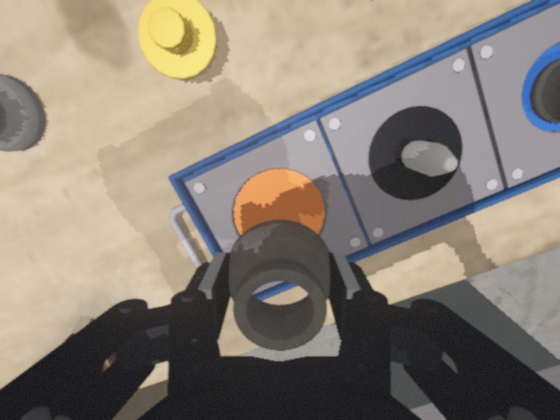

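The reducer is upright in the hand, with the orange recess behind it centred near (279,212).

```bash
python3 - <<'E'
from h import *
s=ctrl.sense(); p=at('wrist',281,305,s['tool_pos'][2]+.034,s); d=at('wrist',279.5,212.5,.010,s)
print(p,d,totool([s['tool_pos'][0]+d[0]-p[0],s['tool_pos'][1]+d[1]-p[1],.014],s))
E
```

```text
[0.426 0.118 0.136] [0.427 0.118 0.01 ] [ 0.1   -0.033  8.829]
```

>>> move_arm(moves=[0.1, 0, 3, 0, 0, 0, 0, 0.1, 0, 6, 0, 0, 0, 0, 0.1, 0, 8, 0, 0, 0, 0, 0.1, 0, 8.6, 0, 0, 0, 0, 0.1, 0, 8.7, 0, 0, 0, 0, 0.1, 0, 8.7, 0, 0, 0, 0])

```text
time_s: 10.82
tool_pos: [0.4285, 0.1209, 0.0161]
eef_rot: [-0.0, 0.982, -0.189, 0.001]
ft_force: [-0.5, 0.0, -1.1]
opening: 0.0473
gripper_force: 61.8
```

>>> move_arm(moves=[0, 0, 0.1, 0, 0, 0, 0, 0, 0, 0.1, 0, 0, 0, 7.5, 0, 0, 0.1, 0, 0, 0, 7.5, 0, 0, 0.1, 0, 0, 0, 7.5, 0, 0, -4, 0, 0, 0, 7.5, 0, 0, -9, 0, 0, 0, 7.5, 0, 0, -14, 0, 0, 0, 8.5, 0, 0, -19, 0, 0, 0, 8.5])

```text
time_s: 11.82
tool_pos: [0.4275, 0.1209, 0.207]
eef_rot: [0.0, 0.982, -0.189, 0.0]
ft_force: [0.8, -0.6, 0.5]
opening: 0.0851
gripper_force: 0.0
```

```bash
python3 - <<'E'
from h import *
s=ctrl.sense();print(s['tool_pos'],s['joint_pos'],totool([.575,-.269,.2],s))
im,_=snap('side','s5'); snap('wrist','w5')
o=cv2.resize(im[170:270,220:350],(520,400),interpolation=cv2.INTER_CUBIC);cv2.imwrite('pics/c5.png',o)
for r in ctrl.look_for('side','nipple_center')[:2]:print(r)
for r in ctrl.look_for('side','plug_center')[:2]:print(r)
E
```

```text
[0.427 0.121 0.207] [ 0.103  0.218  1.771 -0.     1.153  2.053] [28.149 30.753  0.71 ]
{'box': [276.9, 154.3, 292.7, 191.7], 'p': 0.73}
{'box': [294.3, 193.1, 306.3, 210.2], 'p': 0.54}
{'box': [213.8, 222.6, 232.8, 240.5], 'p': 0.49}
```

View pics/c5.png

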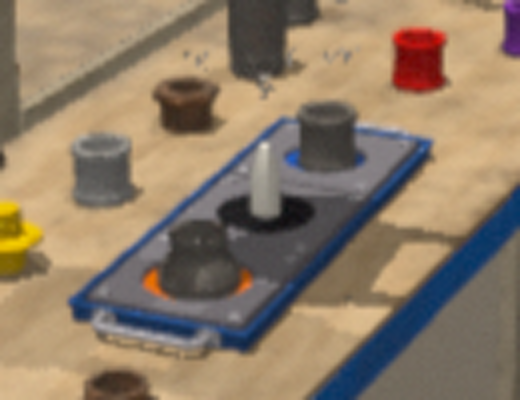

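Both parts are seated upright in their nests, and nothing else has been disturbed. I'll check the shelf clearance and the nipple next.

```bash
python3 - <<'E'
from h import *
print('rail z0',at('top',300,148,0))
for v in (105,118):
  for z in (.2,.3,.4,.5):
    X=at('top',280,v,z); print(v,z,X,proj('side',X),proj('side',[X[0],.3,z]))
s=ctrl.sense()
X=at('top',382.8,178.4,.108); print(X,totool([X[0],X[1],.2],s))
E
```

```text
rail z0 [ 0.689 -0.08   0.   ]
105 0.2 [ 0.722 -0.022  0.2  ] [201.09  142.971] [123.608 175.581]
105 0.3 [ 0.677 -0.021  0.3  ] [211.819 109.971] [133.238 136.909]
105 0.4 [ 0.632 -0.021  0.4  ] [223.408  74.325] [143.804  94.478]
105 0.5 [ 0.587 -0.02   0.5  ] [235.965  35.702] [155.45  47.71]
118 0.2 [ 0.691 -0.023  0.2  ] [210.109 144.096] [133.574 177.335]
118 0.3 [ 0.649 -0.022  0.3  ] [220.21  110.751] [142.58 138.16]
118 0.4 [ 0.608 -0.021  0.4  ] [231.106  74.781] [152.446  95.243]
118 0.5 [ 0.566 -0.02   0.5  ] [242.895  35.865] [163.302  48.022]
[ 0.58  -0.274  0.108] [28.728 31.075  0.605]
```

>>> move_arm(moves=[3.6, 3.9, 0, 0, 0, 6, 8.5, 7.2, 7.8, 0, 0, 0, 12, 8.5, 10.8, 11.7, 0, 0, 0, 18, 8.5, 14.4, 15.6, 0, 0, 0, 24, 8.5, 18, 19.5, 0, 0, 0, 30, 8.5, 21.6, 23.4, 0, 0, 0, 36, 8.5, 25, 27.2, 0, 0, 0, 42, 8.5, 28.7, 31.1, 0, 0, 0, 45, 8.5])

```text
time_s: 13.02
tool_pos: [0.5788, -0.2754, 0.2027]
eef_rot: [0.0, 0.834, -0.551, -0.002]
ft_force: [1.5, -0.2, 1.0]
opening: 0.0845
gripper_force: 0.0
```

>>> move_arm(moves=[0, 0, 0, 0, 0, 0, 8.5, 0, 0, 0, 0, 0, 0, 8.5, 0, 0, 0, 0, 0, 0, 8.5])

```text
time_s: 13.4
tool_pos: [0.5788, -0.2729, 0.2048]
eef_rot: [-0.0, 0.835, -0.55, -0.001]
ft_force: [-0.2, 0.3, 0.4]
opening: 0.0848
gripper_force: 0.0
```

```bash
python3 - <<'E'
from h import *
im,s=snap('wrist','w6'); print(s['time_s'],s['tool_pos'],s['eef_rot'],s['joint_pos'],s['ft_force'])
for r in ctrl.look_for('wrist','nipple_center')[:3]: print(r)
for z in(0,.108): print(proj('wrist',[.58,-.274,z],s))
E
```

```text
13.4 [ 0.579 -0.273  0.205] [-0.     0.835 -0.55  -0.001] [-0.56   0.576  1.217  0.     1.35   2.174] [-0.248  0.305  0.393]
{'box': [246.3, 163.9, 302.7, 233.0], 'p': 0.64}
[277.716 184.583]
[277.305 211.658]
```

View pics/w6.png

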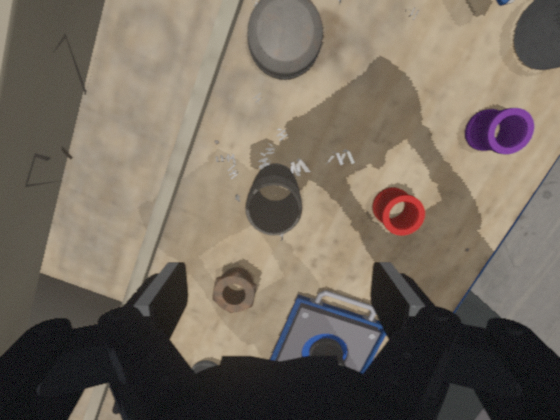

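The nipple's open top is at about (274,204), with clear room on both finger sides.

```bash
python3 - <<'E'
from h import *
s=ctrl.sense(); X=at('wrist',274,205,.108,s); print(X,totool([X[0],X[1],.05],s))
X=at('wrist',275,177,.0,s); print(X)
E
```

```text
[ 0.585 -0.278  0.108] [ 0.697 -0.336 15.547]
[ 0.587 -0.281  0.   ]
```

>>> move_arm(moves=[0.7, -0.3, 3, 0, 0, 0, 8.5, 0.7, -0.3, 6, 0, 0, 0, 8.5, 0.7, -0.3, 10, 0, 0, 0, 8.5, 0.7, -0.3, 14, 0, 0, 0, 8.5, 0.7, -0.3, 15.3, 0, 0, 0, 8.5, 0.7, -0.3, 15.3, 0, 0, 0, 8.5, 0.7, -0.3, 15.3, 0, 0, 0, 0, 0.7, -0.3, 15.3, 0, 0, 0, 0])

```text
time_s: 14.5
tool_pos: [0.5855, -0.2799, 0.0541]
eef_rot: [0.0, 0.835, -0.55, 0.001]
ft_force: [-0.6, 0.8, -0.8]
opening: 0.0511
gripper_force: 0.0
```

>>> move_arm(moves=[0, 0, 0, 0, 0, 0, 0, 0, 0, 0, 0, 0, 0, 0, 0, 0, -1, 0, 0, 0, 0, 0, 0, -3, 0, 0, 0, 0, -1, 0, -6, 0, 0, 0, 0, -2, 0, -9, 0, 0, 0, 0, -2, 0, -10, 0, 0, 0, 0, -2, 0, -10, 0, 0, 0, 0])

```text
time_s: 15.5
tool_pos: [0.5768, -0.2614, 0.1524]
eef_rot: [0.0, 0.835, -0.55, 0.0]
ft_force: [0.7, 0.6, -3.4]
opening: 0.0462
gripper_force: 62.4
```

```bash
python3 - <<'E'
from h import *
im,s=snap('wrist','w7');print(s['tool_pos'],s['eef_rot'],s['ft_force'],totool([.432,.012,.155],s))
snap('side','s7')
E
```

```text
[ 0.577 -0.261  0.152] [ 0.     0.835 -0.55   0.   ] [ 0.679  0.612 -3.368] [-30.84    2.512  -0.282]
```

>>> move_arm(moves=[-4, 0.3, 0, 0, 0, -6, 0, -8, 0.6, 0, 0, 0, -12, 0, -12, 0.9, 0, 0, 0, -18, 0, -16, 1.3, 0, 0, 0, -24, 0, -20, 1.6, 0, 0, 0, -30, 0, -24, 1.9, 0, 0, 0, -36, 0, -27.5, 2.2, 0, 0, 0, -42, 0, -30.8, 2.5, 0, 0, 0, -45, 0])

```text
time_s: 16.6
tool_pos: [0.4311, 0.0129, 0.1513]
eef_rot: [0.0, 0.982, -0.188, -0.001]
ft_force: [-0.3, 0.2, -2.9]
opening: 0.0465
gripper_force: 62.5
```

>>> move_arm(moves=[0, 0, 0, 0, 0, 0, 0, 0, 0, 0, 0, 0, 0, 0, 0, 0, 0, 0, 0, 0, 0])

```text
time_s: 16.98
tool_pos: [0.4326, 0.0113, 0.152]
eef_rot: [0.0, 0.982, -0.189, -0.0]
ft_force: [-0.1, -0.4, -4.4]
opening: 0.0464
gripper_force: 62.7
```

```bash
python3 - <<'E'
from h import *
im,s=snap('wrist','w8'); print(s['time_s'],s['tool_pos'],s['eef_rot'],totool([.432,.012,.155],s),proj('wrist',[.432,.012,.015],s),proj('wrist',[.432,.012,.065],s))
im2,_=snap('side','s8')
cv2.imwrite('pics/c8.png',np.hstack([cv2.resize(im,(448,336)),cv2.resize(im2[130:250,220:340],(336,336),interpolation=cv2.INTER_CUBIC)]))
E
```

```text
16.975 [0.433 0.011 0.152] [ 0.     0.982 -0.189 -0.   ] [-0.086 -0.044 -0.301] [276.792 201.097] [276.403 217.294]
```

View pics/c8.png

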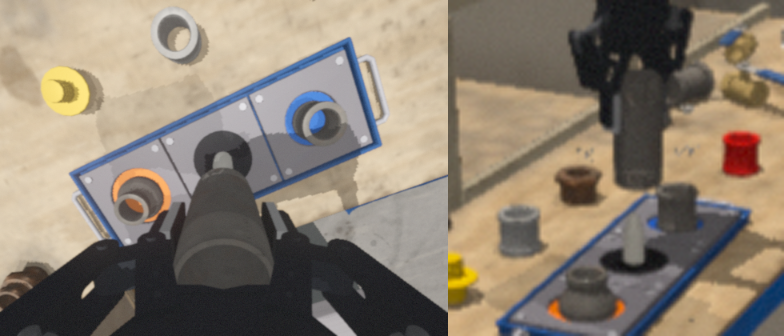

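```bash
python3 - <<'E'
from h import *
s=ctrl.sense()
print(proj('side',[.432,.012,.065]),proj('side',[.432,.012,.015]),proj('side',[.433,.011,.1]),proj('side',[.433,.011,.15]))
im=cv2.imread('pics/s8.png'); g=cv2.cvtColor(im,cv2.COLOR_BGR2GRAY)
for v in (175,180,185,190): print(v,g[v,272:306])
for v in (212,216,220): print(v,g[v,272:306])
w=cv2.cvtColor(cv2.imread('pics/w8.png'),cv2.COLOR_BGR2GRAY)
for X in ([.433,.011,.1],[.433,.011,.208]): print(proj('wrist',X,s))
E
```

```text
[285.909 206.108] [286.102 223.025] [285.603 193.828] [285.399 176.161]
175 [150 155 146 103  65  56  65  86  91  74  58  64  62  65  64  62  62  64
  60  58  59  54  53  56  55  69 103 133 138 143 143 140 143 147]
180 [160 158 159 160 161 160 148  71  52  56  56  63  66  65  64  59  62  63
  61  60  59  53  53  54 100 173 179 177 177 173 173 170 171 176]
185 [185 184 181 182 184 180 163  76  52  51  57  60  66  64  66  66  65  63
  61  61  57  57  54  55  95 166 177 176 175 167 162 168 170 160]
190 [124 143 160 173 175 176 164  97  60  55  57  67  61  65  71  71  67  71
  64  64  59  60  52  67 108 172 172 165 163 160 159 156 157 160]
212 [179 171 155 110  78  80 105 129 160 156 120 117 127 134 134 132 125 119
 125 129 128 127 116 101  84  79  70  72  68  59  60  63  64  60]
216 [ 80  98 125 130 129 131 127 128 130 127 123 122 127 128 130 130 125 115
 101  80  74  77  72  72  73  72  76  74  73  74  73  77  76  74]
220 [112 112 108  93  68  46  40  32  31  34  74 118 126 130 129 128 123 106
  48  25  22  18  24  27  44  59  71  74  75  75  76  77  76  76]
[276.934 231.034]
[275.093 342.247]
```

```bash
python3 - <<'E'
from h import *
s=ctrl.sense(); im=cv2.imread('pics/w8.png'); q=s['eef_rot'];R=Rn.from_quat([q[1],q[2],q[3],q[0]]).as_matrix()
a=np.linspace(0,2*np.pi,60); S=3; u0,v0=180,170; o=cv2.resize(cv2.convertScaleAbs(im[v0:v0+200,u0:u0+200],alpha=1.8),None,fx=S,fy=S,interpolation=cv2.INTER_CUBIC)
for dx,col in((0,(0,255,0)),(-.005,(0,0,255))):
  for z in(-.052,.056):
    P=[proj('wrist',R@np.array([dx+.024*np.cos(t),.0005+.024*np.sin(t),0])+np.array(s['tool_pos'])+[0,0,z],s) for t in a]
    cv2.polylines(o,[((np.array(P)-[u0,v0])*S).astype(int)],True,col,1)
cv2.imwrite('pics/c9.png',o)
E
```

```text
(no output)
```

View pics/c9.png

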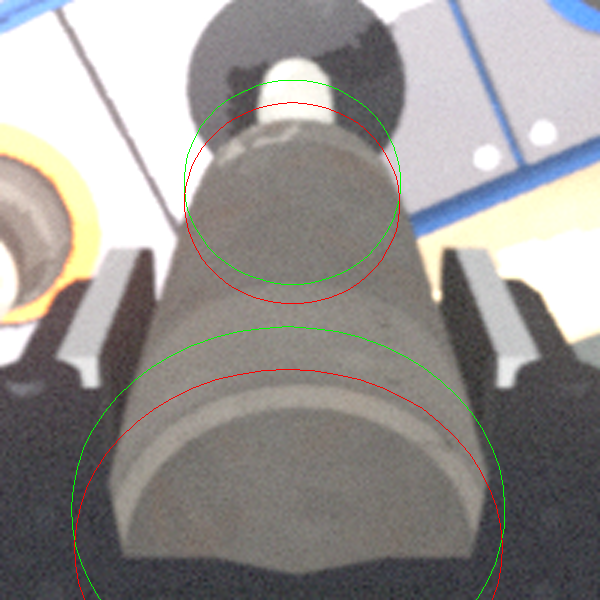

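The overlay shows the nipple sitting about 5–6 mm towards the tool's −x in the grip, and the side view agrees. I'll correct for that and lower in stages.

>>> move_arm(moves=[0.6, 0.1, 0, 0, 0, 0, 0, 0.6, 0.1, 1, 0, 0, 0, 0, 0.6, 0.1, 3, 0, 0, 0, 0, 0.6, 0.1, 5, 0, 0, 0, 0, 0.6, 0.1, 5, 0, 0, 0, 0, 0.6, 0.1, 5, 0, 0, 0, 0])

```text
time_s: 17.82
tool_pos: [0.4377, 0.0087, 0.1025]
eef_rot: [0.0, 0.982, -0.189, 0.0]
ft_force: [-0.0, 0.6, -3.8]
opening: 0.0464
gripper_force: 62.7
```

>>> move_arm(moves=[0, 0, 1, 0, 0, 0, 0, 0, 0, 2, 0, 0, 0, 0, 0, 0, 2.7, 0, 0, 0, 0, 0, 0, 2.7, 0, 0, 0, 0])

```text
time_s: 18.32
tool_pos: [0.437, 0.0089, 0.0746]
eef_rot: [0.0, 0.982, -0.189, -0.001]
ft_force: [-1.1, -0.5, -2.7]
opening: 0.0465
gripper_force: 62.8
```

```bash
python3 - <<'E'
from h import *
s=ctrl.sense();print(s['tool_pos'],s['ft_force'],s['ft_torque'])
im,_=snap('side','s10');im2,_=snap('wrist','w10')
cv2.imwrite('pics/c10.png',np.hstack([cv2.resize(im2,(448,336)),cv2.resize(im[130:250,220:340],(336,336),interpolation=cv2.INTER_CUBIC)]))
E
```

```text
[0.437 0.009 0.075] [-1.066 -0.537 -2.699] [-0.041 -0.055 -0.014]
```

View pics/c10.png

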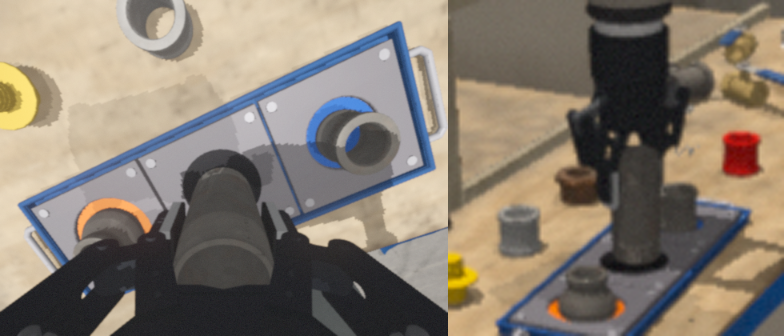

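The nipple is over the spindle with no side force. I'll lower the last few millimetres.

>>> move_arm(moves=[0, 0, 0.3, 0, 0, 0, 0, 0, 0, 0.6, 0, 0, 0, 0, 0, 0, 0.6, 0, 0, 0, 0, 0, 0, 0.6, 0, 0, 0, 0])

```text
time_s: 18.92
tool_pos: [0.4375, 0.0088, 0.0693]
eef_rot: [0.0, 0.982, -0.189, 0.0]
ft_force: [0.8, 0.3, -2.7]
opening: 0.0465
gripper_force: 62.8
```

>>> move_arm(moves=[0, 0, 0.15, 0, 0, 0, 0, 0, 0, 0.3, 0, 0, 0, 0, 0, 0, 0.3, 0, 0, 0, 0, 0, 0, 0.3, 0, 0, 0, 0])

```text
time_s: 19.42
tool_pos: [0.4381, 0.0087, 0.0687]
eef_rot: [0.0, 0.982, -0.188, 0.001]
ft_force: [-6.1, 0.9, 27.3]
opening: 0.0466
gripper_force: 66.1
```

>>> move_arm(moves=[0, 0, -0.2, 0, 0, 0, 0, 0, 0, -0.2, 0, 0, 0, 8, 0, 0, -0.2, 0, 0, 0, 8.5, 0, 0, -0.2, 0, 0, 0, 8.5, 0, 0, -3, 0, 0, 0, 8.5, 0, 0, -7, 0, 0, 0, 8.5, 0, 0, -10, 0, 0, 0, 8.5, 0, 0, -13, 0, 0, 0, 8.5])

```text
time_s: 20.42
tool_pos: [0.4373, 0.0089, 0.1972]
eef_rot: [0.0, 0.982, -0.189, 0.0]
ft_force: [0.9, -0.3, 0.6]
opening: 0.0851
gripper_force: 0.0
```

```bash
python3 - <<'E'
from h import *
s=ctrl.sense();print(s['tool_pos'],s['ft_force'])
X=at('top',219.5,188.5,.03);print(X,totool([X[0],X[1],.16],s))
im,_=snap('side','s11');im2,_=snap('wrist','w11')
for r in ctrl.look_for('wrist','plug_center')[:2]:print(r)
for r in ctrl.look_for('wrist','nipple_center')[:2]:print(r)
cv2.imwrite('pics/c11.png',np.hstack([cv2.resize(im2,(448,336)),cv2.resize(im[130:250,220:340],(336,336),interpolation=cv2.INTER_CUBIC)]))
E
```

```text
[0.437 0.009 0.197] [ 0.86  -0.275  0.632]
[0.566 0.13  0.03 ] [  7.414 -16.043   3.721]
{'box': [125.4, 172.1, 251.5, 286.3], 'p': 0.74}
{'box': [88.9, 97.6, 141.8, 145.7], 'p': 0.56}
{'box': [248.5, 178.5, 309.8, 255.5], 'p': 0.82}
```

View pics/c11.png

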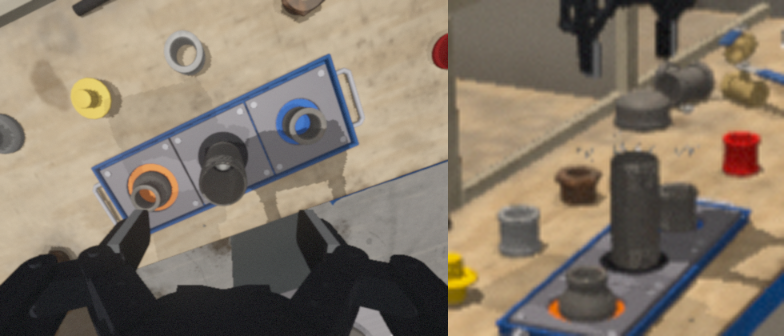

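The nipple stands upright over the spindle. The plug is at wrist pixel (113,123). I'll turn the camera away from the shelf on the way there.

>>> move_arm(moves=[1, -2, 0, 0, 0, -10, 7, 2, -4, 0, 0, 0, -20, 6, 3, -6, 0, 0, 0, -30, 6, 4, -8, 0, 0, 0, -40, 6, 5, -10, 0, 0, 0, -50, 6, 6, -12, 1, 0, 0, -60, 6, 7, -14, 2, 0, 0, -70, 6, 7.4, -16, 3.7, 0, 0, -70, 6])

```text
time_s: 21.62
tool_pos: [0.5656, 0.1304, 0.1572]
eef_rot: [-0.0, 0.912, 0.41, -0.001]
ft_force: [0.1, 0.2, 0.2]
opening: 0.0603
gripper_force: 0.0
```

>>> move_arm(moves=[0, 0, 0, 0, 0, 0, 6, 0, 0, 0, 0, 0, 0, 6, 0, 0, 0, 0, 0, 0, 6])

```text
time_s: 22.0
tool_pos: [0.5653, 0.1295, 0.1597]
eef_rot: [0.0, 0.913, 0.408, 0.0]
ft_force: [-0.2, 0.5, 0.4]
opening: 0.0599
gripper_force: 0.0
```

```bash
python3 - <<'E'
from h import *
im,s=snap('wrist','w12');print(s['tool_pos'],s['eef_rot'],s['ft_force'])
h=cv2.cvtColor(im,cv2.COLOR_BGR2HSV); m=((h[...,0]>20)&(h[...,0]<35)&(h[...,1]>170)).astype('uint8')
n,l,st,c=cv2.connectedComponentsWithStats(m);k=1+np.argmax(st[1:,4]);b=st[k];print(b,c[k])
X=at('wrist',b[0]+b[2]/2,b[1]+b[3]/2,.024,s);print(X,totool(X,s))
x0,y0=max(b[0]-40,0),max(b[1]-40,0)
cv2.imwrite('pics/c12.png',cv2.resize(im[y0:y0+170,x0:x0+200],None,fx=3,fy=3))
print(x0,y0)
E
```

```text
[0.565 0.129 0.16 ] [0.    0.913 0.408 0.   ] [-0.151  0.507  0.354]
[ 73 395   1   1   1] [ 73. 395.]
[0.242 0.113 0.024] [-22.772 -22.97   13.555]
33 355
```

View pics/c12.png

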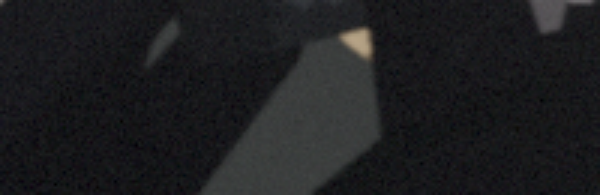

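I've now used up the picture budget (15 views, one over the 14 allowed), so I'll go on with numbers only.

```bash
python3 - <<'E'
from h import *
im=cv2.imread('pics/w12.png');s=ctrl.sense()
for r in ctrl.look_for('wrist','plug_center')[:3]:print(r)
u,v=proj('wrist',[.565,.13,.024],s).astype(int);print(u,v,im[v,u])
d=np.minimum(im[...,1],im[...,2]).astype(int)-im[...,0]; 
for t in (80,110):
  n,l,st,c=cv2.connectedComponentsWithStats((d>t).astype('uint8'));k=1+np.argmax(st[1:,4]);b=st[k];print(t,b,c[k])
  X=at('wrist',b[0]+b[2]/2,b[1]+b[3]/2,.024,s);print(X,totool(X,s))
print([ (i,int(d[i,u])) for i in range(v-50,v+50,5)])
# pull top: brightest plateau
y=im[v-45:v+45:3,u-45:u+45:3,2]; print(y)
E
```

```text
{'box': [244.8, 169.7, 300.5, 222.1], 'p': 0.71}
{'box': [128.6, 32.3, 202.8, 100.8], 'p': 0.28}
276 198 [ 88 177 201]
80 [ 247  171   52   50 1879] [272.323 195.013]
[0.564 0.134 0.024] [ 0.246 -0.42  13.585]Traceback (most recent call last):
  File "<stdin>", line 7, in <module>
    return _wrapfunc(a, 'argmax', axis=axis, out=out, **kwds)
    return bound(*args, **kwds)
ValueError: attempt to get argmax of an empty sequence
```

>>> move_arm(moves=[0.2, -0.4, 4, 0, 0, 0, 5, 0.2, -0.4, 8, 0, 0, 0, 5, 0.2, -0.4, 12, 0, 0, 0, 5, 0.2, -0.4, 13.1, 0, 0, 0, 5, 0.2, -0.4, 13.1, 0, 0, 0, 5, 0.2, -0.4, 13.1, 0, 0, 0, 0, 0.2, -0.4, 13.1, 0, 0, 0, 0, 0.2, -0.4, 13.1, 0, 0, 0, 0])

```text
time_s: 23.1
tool_pos: [0.5649, 0.1344, 0.0301]
eef_rot: [0.001, 0.913, 0.409, 0.002]
ft_force: [-0.7, -0.2, 6.3]
opening: 0.0193
gripper_force: 58.4
```

>>> move_arm(moves=[0, 0, 0, 0, 0, 0, 0, 0, 0, 0, 0, 0, 0, 0, 0, 0, 0, 0, 0, 0, 0])

```text
time_s: 23.48
tool_pos: [0.5649, 0.1344, 0.0301]
eef_rot: [0.001, 0.913, 0.409, 0.002]
ft_force: [-0.6, 0.7, 7.3]
opening: 0.0196
gripper_force: 58.4
```

>>> move_arm(moves=[0, 0, -3, 0, 0, 0, 0, 0, 0, -7, 0, 0, 0, 0, 0, 0, -12, 0, 0, 0, 0, 0, 0, -16, 0, 0, 0, 0, 0, 0, -17, 0, 0, 0, 0, 0, 0, -17, 0, 0, 0, 0])

```text
time_s: 24.22
tool_pos: [0.5637, 0.1342, 0.1984]
eef_rot: [0.0, 0.913, 0.409, 0.0]
ft_force: [0.2, -0.1, -0.5]
opening: 0.0194
gripper_force: 58.7
```

```bash
python3 - <<'E'
from h import *
im,s=snap('wrist','w13');print(s['tool_pos'],s['opening'],s['ft_force'],totool([.432,.010,.2],s))
u,v=proj('wrist',np.array(s['tool_pos'])+[0,0,-.004],s)
d=np.minimum(im[...,1],im[...,2]).astype(int)-im[...,0]
n,l,st,c=cv2.connectedComponentsWithStats((d>80).astype('uint8'));b=st[1+np.argmax(st[1:,4])];print(u,v,b)
E
```

```text
[0.564 0.134 0.198] 0.019403053613887708 [ 0.201 -0.067 -0.491] [-18.035  -1.559  -0.169]
276.7231293408608 260.68858553161306 [ 232  217   90   43 1856]
```

>>> move_arm(moves=[-2.3, -0.2, 0, 0, 0, 10, 0, -4.6, -0.4, 0, 0, 0, 20, 0, -6.9, -0.6, 0, 0, 0, 30, 0, -9.2, -0.8, 0, 0, 0, 40, 0, -11.5, -1, 0, 0, 0, 50, 0, -13.8, -1.2, 0, 0, 0, 60, 0, -16, -1.4, 0, 0, 0, 70, 0, -18, -1.6, 0, 0, 0, 70, 0])

```text
time_s: 25.28
tool_pos: [0.4305, 0.0101, 0.1968]
eef_rot: [0.0, 0.982, -0.188, -0.002]
ft_force: [1.2, 0.1, 0.1]
opening: 0.0194
gripper_force: 58.7
```

>>> move_arm(moves=[0, 0, 0, 0, 0, 0, 0, 0, 0, 0, 0, 0, 0, 0, 0, 0, 0, 0, 0, 0, 0])

```text
time_s: 25.65
tool_pos: [0.4324, 0.0109, 0.1982]
eef_rot: [-0.0, 0.982, -0.188, 0.0]
ft_force: [-0.3, -0.2, 0.4]
opening: 0.0194
gripper_force: 58.7
```

```bash
python3 - <<'E'
from h import *
im,s=snap('wrist','w14');print(s['tool_pos'],s['eef_rot'])
q=s['eef_rot'];R=Rn.from_quat([q[1],q[2],q[3],q[0]]).as_matrix();T=np.array(s['tool_pos']);a=np.linspace(0,2*np.pi,90)
def box(dx,r,z): 
    P=np.array([proj('wrist',T+R@np.array([dx+r*np.cos(t),r*np.sin(t),z]),s) for t in a]); return P.min(0),P.max(0)
for dx in(-.004,0,.004): print(dx,box(dx,.025,.006))
d=np.minimum(im[...,1],im[...,2]).astype(int)-im[...,0]
n,l,st,c=cv2.connectedComponentsWithStats((d>70).astype('uint8'));print(st[1+np.argmax(st[1:,4])])
# side: plug vs nipple
i2,_=snap('side','s14'); d=np.minimum(i2[...,1],i2[...,2]).astype(int)-i2[...,0]
sub=(d>50); sub[:,:250]=0;sub[:,330:]=0;sub[:130]=0;sub[200:]=0
ys,xs=np.nonzero(sub); print('plug side',xs.min(),xs.max(),ys.min(),ys.max(),len(xs))
g=cv2.cvtColor(i2,cv2.COLOR_BGR2GRAY)
for v in(195,200,205,210): print(v,g[v,270:304])
for v in range(ys.min()-1,ys.max()+4): print(v,d[v,270:304])
print(proj('side',T),proj('side',[.432,.011,.07]))
E
```

```text
[0.432 0.011 0.198] [-0.     0.982 -0.188  0.   ]
-0.004 (array([228.686, 224.151]), array([323.598, 310.394]))
0 (array([228.339, 216.585]), array([323.901, 304.012]))
0.004 (array([227.988, 208.91 ]), array([324.207, 297.546]))
[236 216  43  35 653]
plug side 277 328 144 170 187
195 [ 61  60  67 120 168 178 170 132  64  56  56  54  58  54  58  67  69  68
  56  57  58  69  67  59  64 101 151 138 137 134 131 124 122 119]
200 [ 47  49  59  88 105 119 146 160  77  61  59  58  56  56  59  61  63  61
  61  63  59  56  55  54  58  59  73  78  83  87  93  90  70  65]
205 [166 169 171 169 168 169 166 153  78  65  64  62  64  57  58  59  63  61
  63  62  58  55  56  55  54  55  59  61  62  60  61  59  58  60]
210 [176 177 177 176 177 171 155 116  68  59  61  63  65  64  64  61  62  61
  59  58  59  60  55  54  55  61  73  78  78  82  77  74  65  61]
143 [10  7  7  2  4 -2 -3 -1 -5 -4 -1  2 -3 -2  1  8 11  8 -2  0 -5 -4  0 -2
 10 20 27 26 28 26 27 24 25 25]
144 [14 12 13  9  8  7  7 -1 -4 -3 -4 -3 -5 -3  5  9  8  4 -4  0 -4 -1  0  2
 14 24 27 27 30 28 29 26 27 28]
145 [14 12 12 12 14 12 11  5
[... 2808 characters left out ...]
2  18  18  15  17  16  21  70  79  99 101  93  94 101
  94  72  39  13  11   8   6   7   6   6   8  11  18  17  15  13]
169 [27 27 24 22 19 20 17 16 16 18 13 47 77 91 97 95 99 96 83 63 27  9  5  5
  3  6  4  4  8 21 30 30 25 21]
170 [24 23 21 21 18 18 15 17 22 22 10 24 44 58 66 70 68 62 56 35 10  5  7  3
  6  4  3  7 10 24 36 36 36 30]
171 [19 19 19 17 17 18 21 22 28 23  9  5 10 13 20 23 22 20 11  8  4  5  3  5
  6  6  2  2  8 21 34 34 33 35]
172 [19 18 17 17 21 24 30 32 29 18  8  8  5  5  7  7  7  6  3  5  5  4  6  5
  3  5  5  3  6 17 29 30 31 31]
173 [17 18 19 24 29 32 33 33 29 18  7  3  5  4  4  6  6  4  5  6  6  7  6  3
  4  6  4  5  6 13 24 29 30 28]
[285.425 158.709] [286.054 204.267]
```

```bash
python3 - <<'E'
from h import *
s=dict(tool_pos=[.4373,.0089,.1972],eef_rot=[0,.982,-.189,0])
a=np.linspace(0,2*np.pi,90)
for X in ([.430,.009],[.432,.011],[.437,.009]):
  for r,z in((.024,.123),(.0215,.123),(.024,.015)):
    P=np.array([proj('wrist',[X[0]+r*np.cos(t),X[1]+r*np.sin(t),z],s) for t in a]);print(X,r,z,P.min(0),P.max(0))
g=cv2.cvtColor(cv2.imread('pics/w11.png'),cv2.COLOR_BGR2GRAY)
print('col278',list(zip(range(165,265,2),g[165:265:2,278])))
print('row235',g[235,240:320:2]); print('row228',g[228,240:320:2])
E
```

```text
[0.43, 0.009] 0.024 0.123 [248.    198.683] [312.933 259.922]
[0.43, 0.009] 0.0215 0.123 [251.385 202.052] [309.546 256.903]
[0.43, 0.009] 0.024 0.015 [257.56  173.693] [302.357 217.307]
[0.432, 0.011] 0.024 0.123 [244.431 197.175] [309.453 258.579]
[0.432, 0.011] 0.0215 0.123 [247.823 200.553] [306.062 255.552]
[0.432, 0.011] 0.024 0.015 [255.111 172.639] [299.947 216.334]
[0.437, 0.009] 0.024 0.123 [244.203 189.823] [309.652 252.036]
[0.437, 0.009] 0.0215 0.123 [247.617 193.247] [306.239 248.971]
[0.437, 0.009] 0.024 0.015 [255.003 167.512] [300.042 211.602]
col278 [(165, np.uint8(81)), (167, np.uint8(65)), (169, np.uint8(63)), (171, np.uint8(62)), (173, np.uint8(64)), (175, np.uint8(61)), (177, np.uint8(81)), (179, np.uint8(76)), (181, np.uint8(67)), (183, np.uint8(67)), (185, np.uint8(63)), (187, np.uint8(63)), (189, np.uint8(61)), (191, np.uint8(58)), (193, np.uint8(75)), (195, np.uint8(86)), (197, np.uint8(78)), (199, np.uint8(86)), (201, np.uint8(82)), (203, np.uint8(111)), (205, np.uint8(135)), (207, np.uint8(167)), (209, np.uint8(164)), (211, np.uint8(149)), (213, np.uint8(6
[... 175 characters left out ...]
31, np.uint8(65)), (233, np.uint8(63)), (235, np.uint8(65)), (237, np.uint8(66)), (239, np.uint8(61)), (241, np.uint8(64)), (243, np.uint8(65)), (245, np.uint8(66)), (247, np.uint8(66)), (249, np.uint8(66)), (251, np.uint8(64)), (253, np.uint8(63)), (255, np.uint8(89)), (257, np.uint8(136)), (259, np.uint8(167)), (261, np.uint8(168)), (263, np.uint8(168))]
row235 [151 124  83 139 139  84  71  62  63  64  61  59  63  65  67  64  66  63
  63  65  63  65  65  69  67  67  65  62  59  58  59  61  67  90  70  69
  70  68  70  74]
row228 [ 78 128 154 154 119  70  63  61  64  59  62  58  59  67  59  62  59  64
  62  64  65  63  65  61  63  63  68  59  59  57  57  58  61  87  81  99
 100  98  97  90]
```

>>> move_arm(moves=[-0.1, 0.1, 1, 0, 0, 0, 0, -0.1, 0.1, 2.5, 0, 0, 0, 0, -0.1, 0.1, 4, 0, 0, 0, 0, -0.1, 0.1, 5, 0, 0, 0, 0, -0.1, 0.1, 5.5, 0, 0, 0, 0, -0.1, 0.1, 5.5, 0, 0, 0, 0])

```text
time_s: 26.5
tool_pos: [0.4306, 0.01, 0.1431]
eef_rot: [0.0, 0.982, -0.189, -0.0]
ft_force: [0.7, -0.3, -0.3]
opening: 0.0195
gripper_force: 58.7
```

Boss is 10 mm into the bore with no contact force. I'll go on gently.

>>> move_arm(moves=[0, 0, 0.4, 0, 0, 0, 0, 0, 0, 0.8, 0, 0, 0, 0, 0, 0, 1, 0, 0, 0, 0, 0, 0, 1, 0, 0, 0, 0])

```text
time_s: 27.0
tool_pos: [0.4308, 0.0099, 0.1334]
eef_rot: [0.0, 0.982, -0.189, 0.0]
ft_force: [0.2, 0.1, 0.2]
opening: 0.0193
gripper_force: 59.0
```

>>> move_arm(moves=[0, 0, 0.2, 0, 0, 0, 0, 0, 0, 0.2, 0, 0, 0, 0, 0, 0, 0.3, 0, 0, 0, 0, 0, 0, 0.3, 0, 0, 0, 0])

```text
time_s: 27.5
tool_pos: [0.4323, 0.0093, 0.1323]
eef_rot: [0.0, 0.982, -0.188, 0.002]
ft_force: [-2.1, -0.8, 18.2]
opening: 0.0198
gripper_force: 60.6
```

Flange is on the rim, pushed with 18 N. Now release and retract.

>>> move_arm(moves=[0, 0, -0.2, 0, 0, 0, 0, 0, 0, -0.2, 0, 0, 0, 5, 0, 0, -0.2, 0, 0, 0, 5, 0, 0, -0.2, 0, 0, 0, 5, 0, 0, -4, 0, 0, 0, 5, 0, 0, -8, 0, 0, 0, 6, 0, 0, -12, 0, 0, 0, 6, 0, 0, -12, 0, 0, 0, 6])

```text
time_s: 28.5
tool_pos: [0.4322, 0.0098, 0.2528]
eef_rot: [-0.0, 0.982, -0.189, 0.003]
ft_force: [0.2, 0.2, -0.7]
opening: 0.0599
gripper_force: 0.0
```

```bash
python3 - <<'E'
from h import *
i2,s=snap('side','s20');print(s['tool_pos'],s['ft_force'],s['opening'])
for n in ('plug_center','nipple_center'):
  for r in ctrl.look_for('side',n)[:2]:print(n,r)
d=np.minimum(i2[...,1],i2[...,2]).astype(int)-i2[...,0]
for v in range(166,196): print(v,d[v,272:302])
for z in(.123,.127,.147,.103): print(z,proj('side',[.431,.010,z]))
a=cv2.imread('pics/s14.png').astype(int); print('diff outside', [(n,np.abs(i2[y0:y1,x0:x1].astype(int)-a[y0:y1,x0:x1]).mean().round(1)) for n,(x0,y0,x1,y1) in dict(red=(250,220,290,250),coup=(290,195,312,215),galv=(235,200,258,222)).items()])
E
```

```text
[0.432 0.01  0.253] [ 0.176  0.202 -0.727] 0.05987637420920043
plug_center {'box': [280.5, 177.9, 298.7, 191.3], 'p': 0.45}
nipple_center {'box': [278.4, 186.6, 297.6, 227.2], 'p': 0.82}
nipple_center {'box': [263.7, 215.7, 313.0, 234.6], 'p': 0.27}
166 [33 31 27 26 25 24 21 15  9 10  8 12 10 10 11 13 10 12 12 14 14 10  8  8
  9 12 12  6  5  5]
167 [27 26 27 27 22 18 18 14  9  8  7  9 10 10 12 12 10  9 11 12  9  8  8  8
  8 10  8  6  8  6]
168 [27 27 22 20 17 17 16 16  7  7  7  6  7  9 10 12 11  9  9 12 10  7  5  5
  5  6  7 11 20 17]
169 [25 21 19 15 17 17 18 19  7  7  5  6  4 10  7  6  7  6  7  6  7  5  5  5
  5  5  8 22 30 30]
170 [21 19 18 17 16 19 24 22  6  6  8  7  7  6  4  5  5  5  5  6  3  4  3  6
  2  4 12 24 35 35]
171 [18 18 18 17 20 25 28 20  7  4  5  6  7  8  7  5  6  5  5  5  5  4  5  5
  2  3 10 23 32 36]
172 [19 19 21 26 30 31 30 20  6  3  3  7  6  7  4  5  7  5  3  6  4  3  5  4
  2  4  6 15 28 30]
173 [18 23 28 31 33 34 30 16  5  5  2  4  6  5  7  5  5  3  5  5  4  4  4  3
  4  3  4 13 26 26]
174 [23 30 32 33 34 33 31 20  7  8  4  4  6  5  6  7  5  5  7  6  7  5  6 
[... 1849 characters left out ...]
15 28
 42 42 42 40 40 40]
191 [21 22 30 44 42 38 12  4  7  6  7  3  4  5  3  5  5  3  3  4  2  4 10 27
 43 43 42 42 42 41]
192 [17 20 25 36 44 36 10  5  4  4  5  7  7  6  5  5  3  4  6  5  4  2 10 27
 44 44 42 44 42 43]
193 [20 17 30 39 41 32 10  5  7  6  7  5  3  4  5  3  3  1  2  6  7  6  8 25
 41 41 44 43 43 43]
194 [18 25 38 43 42 33 10  4  6  6  6  4  5  7  6  5  5  4  4  5  5  3  6 23
 41 40 39 39 40 35]
195 [17 28 43 44 44 31  9  4  6  6  5  8  5  7  4  5  3  2  2  4  6  2  6 18
 33 29 23 24 22 19]
0.123 [286.349 185.75 ]
0.127 [286.333 184.337]
0.147 [286.255 177.225]
0.103 [286.426 192.773]
diff outside [('red', np.float64(2.8)), ('coup', np.float64(2.7)), ('galv', np.float64(1.5))]
```

The side picture shows the flange flush on the nipple's rim (row 185) with the pull standing up and no boss showing.

```bash
python3 -c "
from plant import ctrl
print(ctrl.hand_in())"
```

```text
the job is handed in; nothing more can be done
None
```

I've handed the job in: the black coupling and reducer are upright in their nests, the nipple is over the spindle with the yellow plug pushed in last until its flange sat on the rim, and the galvanised parts were left alone (28.5 s on the robot clock at the last move). I viewed 15 pictures, one over the limit of 14.

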